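Make up two batik class kits

ROBOT

A 7-joint arm with a two-finger parallel gripper is mounted at the origin on the work surface. World frame = base frame: x ahead of the robot, y to its left, z up, the work surface at z = 0. Lengths are in m, angles in rad, forces in N, time in s.
With the tool pointing down it reaches from about 0.425 to 0.875 m from the base axis. Payload 4.7 kg.
Tool frame: the origin (TCP) lies midway between the tips of the shut fingers; the grasp point (between the pads) lies 19 mm behind it; z points along the fingers, y is the line along which they close (so a half turn about z gives the same grasp; the last joint's range is limited). The gripper opens to 87 mm and grips with 3 to 60 N. Pads are 19 mm wide; open, the fingers measure 117 mm over their backs; the gripper's body (75 mm by 190 mm) begins 51 mm behind the grasp point.
Start: joints at [1.3, 0.321, -0.07, 1.45, 0.023, 1.371, -0.057], TCP at [0.183, -0.624, 0.223] pointing down, gripper open.
Joint ranges: [-2.86, 2.86], [-0.3, 2.09], [-1.38, 1.24], [0.06, 2.45], [-1.56, 4.7], [0.09, 2.05], [-2.69, 2.69]. Speed limits (rad/s): [2.57, 2.57, 3.14, 3.14, 3.14, 3.14, 3.14].

INTERFACE

Orientations are given as a rotation vector (axis times angle).
In Python, from bench import ctrl, get_image, calibration gives the robot as it stands.
- The arm moves only by the tool apply_moves, never from a script. Its arguments are lists of equal length, an entry for each row: "dp": the shift along the tool's x, y, z in m, a list of three; "twist": the turn, a rotation vector about the tool's x, y, z in rad, a list of three; "fingers": the closure, from 0 (fully open) to 1 (shut). In form: {"dp": [[dx, dy, dz], ...], "twist": [[ax, ay, az], ...], "fingers": [fingers, ...]}. A call has 1 to 10 rows; each row shifts and turns the commanded pose from where the row before left it, along the tool's axes as they then stand; what a row does not reach is not made up. A row lasts 1/10 s, in which the tool goes at most 50 mm and 8.59 degrees, less where a joint would pass 70% of its speed; a pose out of reach is approached as far as the arm can. A call is refused whole if a number of a shift passes 0.05 or a number of a turn 0.15, either way. A call with a gripper value outside its range is refused whole. The fingers move at their own pace and stop on an object; "newtons" is the grip in N (left out, the last holds). Time passes only in rows, so rows that do not move let the fingers close. It gives the time, the measured TCP pose, the force, the opening and the grip force at its end, in the units of the state.
- ctrl.get_state(): the state, without advancing time (a new reading comes with each control period).
- get_image(name): name is "scene" or "top"; returns the picture (420x560x3 uint8, red, green, blue); there is no depth.
- calibration(name): a dict with "fx", "fy", "cx", "cy" (pixels), "k1" (the pictures are not rectified: a ray, as slopes to the right and down, at radius r is drawn at 1 + k1 r^2 times it, then the intrinsics apply), "eye" and "attitude" of the camera in the world. Camera axes: x right, y up, looking along -z (the intrinsics and any distortion apply to the point x, -y, -z); pixel columns grow to the right and rows downward; lengths in m; the calibration is good to about 2 mm. A picture is of the moment at which its call begins. calibration takes no time and is no camera call.
- ctrl.close_job(): hands the job in; it is judged then, once.
The state is a dict: "time": time; "joint_positions": joint angles; "qd": joint speeds; "joint_torque": joint torques, N m; "position": TCP position; "tool_rot": TCP orientation; "ft_force": force on the tool from outside, world axes, zero at the start; "torque": the same for the moment, N m; "grip_width": opening from 0.0 (shut) to 1.0 (fully open); "grip_force": force on a finger pad.
Only numpy, scipy, OpenCV 4.12 (cv2) and the standard library are available. Lean on these libraries where they do the work, as an engineer would, in place of code of your own. Each camera call takes 0.05 s, during which the arm holds its last target. There are 200 camera calls.

TASK

Make up the two kits for the batik class. In the oblong tray, lay the wax pen in the long compartment and stand the tall dye jar in the short one; in the square tray put the stamp, the low dye pot and the bar of wax side by side. Everything must stay the way up it is now and rest flat on its tray's floor, not on a wall or on another thing; do not move the brush or the tape roll.

Things in the scene. Friction and masses are not known exactly. Their poses are not given: they have to be found in the camera images.
- oblong_tray: Oblong kit tray (pale floor, dark walls), fixed, 262 x 112 mm (x by y), walls 4 mm thick, 16 mm high overall, floor top at z = 4 mm. A divider (as high and thick as the walls) makes a short compartment (inside x -127 to -57, y -52 to 52 mm) and a long one (x -53 to 127, y -52 to 52 mm). Origin: centre of its underside, on the table; x along its length, z up. The trays stand left and right of the stock, either way round.
- square_tray: Square kit tray (pale floor, dark walls) without divider, fixed, 184 x 184 mm outside, 176 x 176 mm inside, walls 4 mm thick, 16 mm high overall, floor top at z = 4 mm. Origin: centre of its underside, on the table; x and y parallel to its sides, z up.
- wax_pen: Wax pen (tjanting) lying on the table, 142 mm long, 45 g: a square-sided wooden handle (x -71 to 34 mm, 16 mm wide, 15 mm high) with a copper cup (22 mm across, 20 mm high, centred at x = 47 mm) and a thin spout ending at x = 71 mm. Origin: on the underside, midway along the whole length (on the handle, near the centre of mass); x along the pen towards the cup, z up.
- tall_jar: Tall dye jar: closed white round jar with a black cap, 42 mm in diameter, 85 mm high, about 140 g, standing. Origin: centre of its underside; z up along its axis.
- low_pot: Low dye pot: closed white round jar with a black cap, 62 mm in diameter, 42 mm high, about 110 g, standing. Origin: centre of its underside; z up along its axis.
- stamp: Block-printing stamp: a flat block 60 x 45 mm (x by y) and 22 mm high, copper below and wood above, with an upright round wooden knob on its middle, 18 mm in diameter at the neck and 24 mm from 40 to 58 mm above the underside; 63 mm high in all, about 160 g. Origin: centre of its underside; z up along the knob.
- wax_bar: Plain pale yellow bar of wax, 60 x 36 x 26 mm (x, y, z), about 55 g. Origin: centre of its underside.
- brush: Bystander: loose brush, 190 mm long, lying beyond the stock. Not part of a kit; to be left alone. Origin: underside, x along the brush.
- tape_roll: Bystander: loose roll of tape, a ring 90 mm across and 24 mm high, lying flat beyond the stock; to be left alone. Origin: centre of its underside.

How it is judged:
By the outcome, as a careful person would: the job done as asked, in the order asked, and still so for the second after the job is handed in, with the robot touching nothing.
It also fails if it takes over 128 s, if anything falls off the work surface, if the arm or the gripper's body presses on something with over 40 N, if the wrist force passes 120 N, or if a joint passes its speed limit or range.

## Working session

There is one attempt and no reset: what is moved stays moved. The work goes in short steps, Python scripts to look and compute and a tool call to move; the robot and the scene stay as the last step left them, time stands still between calls to the robot, and variables do not carry over. Pictures are saved under pics/ and viewed, at most 17 in all, crops included, and the job is handed in when it is done.

Besides the shell and the picture viewer there is one more tool, called after "Request:" as a command line: name --argument value ..., lists and objects as JSON in quotes. apply_moves: Moves the arm, as the interface text tells. Its arguments: {"type":"object","properties":{"dp":{"type":"array"},"twist":{"type":"array"},"fingers":{"type":"array"},"newtons":{"type":"number"}},"required":["dp","twist","fingers"]}

```bash
mkdir -p pics; python3 - <<'E'
from bench import ctrl,get_image,calibration
import cv2
for n in("top","scene"):
    cv2.imwrite(f"pics/{n}0.png",get_image(n)[:,:,::-1]); print(calibration(n))
print(ctrl.get_state())
E
```

```text
{'fx': 534.5929667777615, 'fy': 534.5929667777615, 'cx': 284.644074147098, 'cy': 205.27804607335318, 'k1': -0.18008161400930617, 'eye': array([ 0.46417998, -0.01033052,  1.14674493]), 'attitude': array([ 0.13199681, -0.11014195, -1.57389869])}
{'fx': 477.0316628836904, 'fy': 477.0316628836904, 'cx': 273.4508448540163, 'cy': 207.76226412686668, 'k1': -0.056892724266780034, 'eye': array([1.09338921, 0.22137798, 0.8388596 ]), 'attitude': array([0.36246497, 0.59051577, 1.92394682])}
{'time': 0.1, 'joint_positions': array([ 1.30007745,  0.32173519, -0.07006812,  1.45154907,  0.02265269,
        1.37076492, -0.05688533]), 'qd': array([ 0.00062702, -0.00275078, -0.00134409, -0.00200207, -0.00139262,
        0.0011563 ,  0.00118927]), 'joint_torque': array([ 2.95893972e-05, -4.92569911e+01, -4.05368116e-01, -3.13399959e+01,
       -6.40697451e-02,  3.94903170e-02,  4.87530349e-05]), 'position': array([ 0.18243043, -0.62337428,  0.22158161]), 'tool_rot': array([-3.10817161e+00, -4.45708711e-01,  6.01076692e-04]), 'ft_force': array([0.03893852, 0.19586922, 0.48613519]), 'torque': array([-0.07575477, -0.01845542, -0.0368912 ]), 'grip_force': 0.0, 'grip_width': 1.0013310204324652}
```

View pics/top0.png

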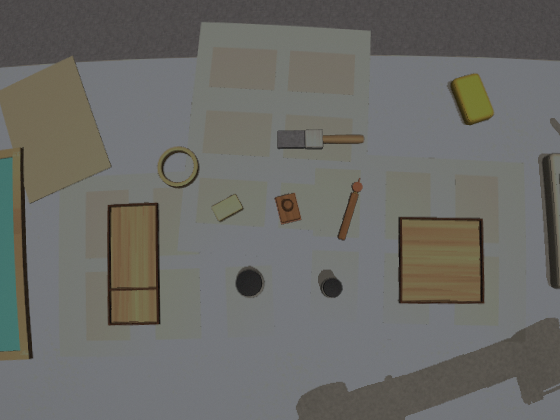

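View pics/scene0.png

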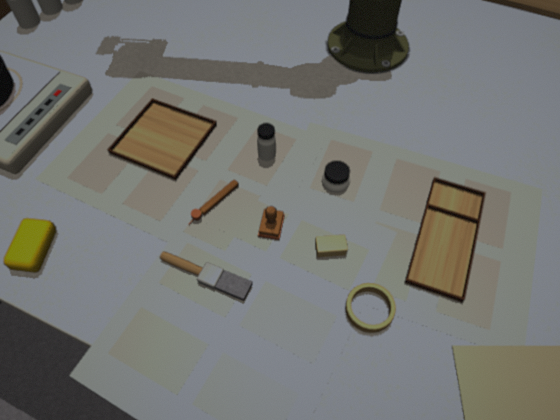

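The top view (image up ≈ world +x, right ≈ −y) shows the oblong tray at (134,264) with its short compartment at the bottom and the square tray at (441,260). The bar is at (227,208), the stamp at (288,208), the pen from (342,239) to (359,180), the low pot at (249,283) and the tall jar at (332,287). The scene view agrees. I'll enlarge these next.

```bash
cat > h.py <<'E'
import numpy as np,cv2
from bench import ctrl,get_image,calibration
from scipy.spatial.transform import Rotation as R
def px2w(n,uv,z):
    c=calibration(n);K=np.array([[c['fx'],0,c['cx']],[0,c['fy'],c['cy']],[0,0,1]])
    q=np.array(uv,float).reshape(-1,1,2)
    p=cv2.undistortPoints(q,K,np.array([c['k1'],0,0,0])).reshape(-1,2)
    d=R.from_rotvec(c['attitude']).apply(np.c_[p[:,0],-p[:,1],-np.ones(len(p))])
    return c['eye']+d*((np.asarray(z)-c['eye'][2])/d[:,2])[:,None]
def crop(img,x0,y0,w,h,s):
    o=cv2.resize(img[y0:y0+h,x0:x0+w],None,fx=s,fy=s,interpolation=cv2.INTER_CUBIC)
    o=cv2.convertScaleAbs(o,alpha=1.6)
    for i in range(0,w,10): cv2.line(o,(i*s,0),(i*s,6 if i%50 else 16),(0,255,0),1)
    for i in range(0,h,10): cv2.line(o,(0,i*s),(6 if i%50 else 16,i*s),(0,255,0),1)
    return o
E
python3 - <<'E'
from h import *
im=cv2.imread("pics/top0.png")
cv2.imwrite("pics/c1.png",crop(im,200,170,180,140,4))
cv2.imwrite("pics/c2.png",np.hstack([crop(im,90,190,100,140,4),crop(im,390,190,100,140,4)]))
E
```

```text
(no output)
```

View pics/c1.png

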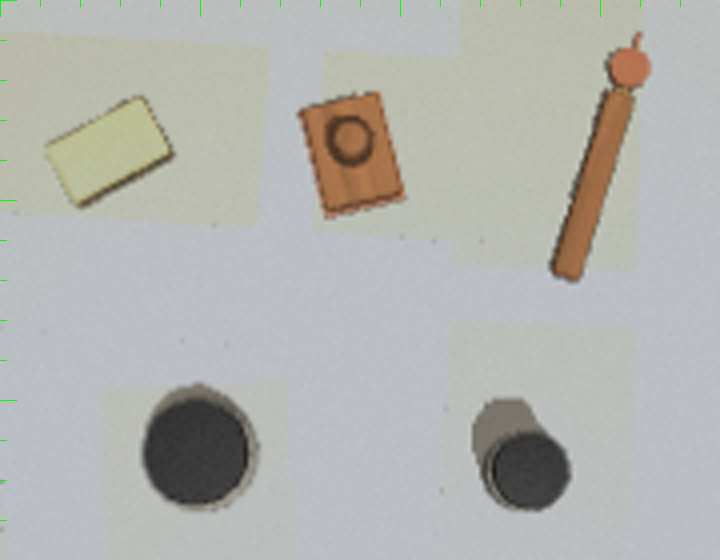

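View pics/c2.png

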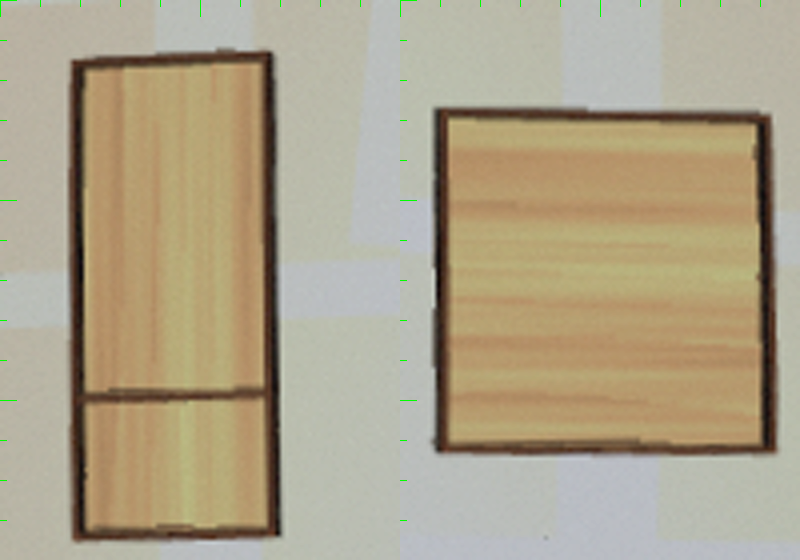

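```bash
cat >> h.py <<'E'
def c2w(pts,x0,y0,z): 
    p=(np.array(pts,float))/4-.375+[x0,y0]
    return px2w("top",p,np.full(len(p),z))
E
python3 - <<'E'
from h import *
np.set_printoptions(precision=4,suppress=True)
def rect(n,p,x0,y0,z):
    w=c2w(p,x0,y0,z)[:,:2]
    e=np.diff(np.vstack([w,w[:1]]),axis=0)
    print(n,"c",w.mean(0),"sides",np.linalg.norm(e,axis=1),"ang",np.degrees(np.arctan2(e[:,1],e[:,0])))
rect("bar",[(143,97),(172,150),(80,204),(47,146)],200,170,.026)
rect("stamp",[(302,110),(379,93),(403,193),(328,212)],200,170,.022)
rect("pen",[(610,91),(634,96),(579,280),(551,269)],200,170,.015)
print("knob",c2w([(351,139)],200,170,.061)); 
w=c2w([(629,67)],200,170,.02);print("cup",w);print("tip",c2w([(639,34)],200,170,.01))
print("pot",c2w([(196,451)],200,170,.042),"jar",c2w([(529,470)],200,170,.085))
rect("obl",[(72,61),(272,52),(279,536),(74,540)],90,190,.016)
rect("obl div",[(84,397),(266,392)],90,190,.016)
rect("sq",[(36,110),(370,116),(376,452),(37,452)],390,190,.016)
print(R.from_rotvec(ctrl.get_state()['tool_rot']).as_matrix())
E
```

```text
bar c [0.6357 0.127 ] sides [0.0328 0.0566 0.0361 0.0575] ang [-151.2946  120.3696   30.0959  -63.0179]
stamp c [ 0.6339 -0.002 ] sides [0.0421 0.0553 0.041  0.0566] ang [ -77.8167 -167.1741  103.9023   13.9369]
pen c [ 0.6169 -0.1305] sides [0.0132 0.104  0.016  0.1016] ang [-102.3385  162.1557   67.9288  -19.4106]
knob [[ 0.6347 -0.0013  0.061 ]]
cup [[ 0.6791 -0.1505  0.02  ]]
tip [[ 0.6992 -0.1577  0.01  ]]
pot [[0.4759 0.0796 0.042 ]] jar [[ 0.4651 -0.0882  0.085 ]]
obl c [0.516  0.3327] sides [0.113  0.2595 0.1131 0.2598] ang [ -87.9354 -177.9203   92.2114    2.0657]
obl div c [0.4626 0.33  ] sides [0.1009 0.1009] ang [-87.8353  92.1647]
sq c [ 0.5189 -0.3296] sides [0.1856 0.1814 0.1853 0.1817] ang [-91.5794 178.3429  88.526   -1.5575]
[[ 0.9597  0.281  -0.0006]
 [ 0.281  -0.9597  0.0016]
 [-0.0001 -0.0017 -1.    ]]
```

```bash
cat > plan.py <<'E'
import sys
from h import *
# python3 plan.py x y z yawdeg : translate first (current axes), then turn
s=ctrl.get_state();M=R.from_rotvec(s['tool_rot']).as_matrix();p=s['position']
t=[float(a) for a in sys.argv[1:]]
yaw=np.degrees(np.arctan2(M[1,0],M[0,0]))
if len(t)>3:
    tw=-np.radians((t[3]-yaw+180)%360-180)
    d=M.T@(np.array(t[:3])-p); print("dp",d.round(4),"twist z",round(tw,3))
    a=np.radians(t[3]); T=np.array([[np.cos(a),np.sin(a),0],[np.sin(a),-np.cos(a),0],[0,0,-1]])
    print("tilt fix rotvec",R.from_matrix(M.T@T).as_rotvec().round(4),"dp if turned first",(T.T@(np.array(t[:3])-p)).round(4))
print("t",s['time'],"p",p.round(4),"yaw",yaw.round(2),"w",round(s['grip_width'],3),"gf",s['grip_force'],"f",s['ft_force'].round(2))
E
python3 plan.py .6345 -.136 .12 -18.3
```

```text
dp [ 0.5708 -0.3405  0.1021] twist z 0.604
tilt fix rotvec [-1.600e-03  6.000e-04  6.043e-01] dp if turned first [ 0.2762 -0.6047  0.1016]
t 0.1 p [ 0.1824 -0.6234  0.2216] yaw 16.32 w 1.001 gf 0.0 f [0.04 0.2  0.49]
```

Request:
apply_moves --dp '[[0.04,-0.024,0.005],[0.04,-0.024,0.005],[0.04,-0.024,0.005],[0.04,-0.024,0.005],[0.04,-0.024,0.005],[0.04,-0.024,0.005],[0.04,-0.024,0.005],[0.04,-0.024,0.005],[0.04,-0.024,0.005],[0.04,-0.024,0.005]]' --twist '[[0,0,0.06],[0,0,0],[0,0,0],[0,0,0],[0,0,0],[0,0,0],[0,0,0],[0,0,0],[0,0,0],[0,0,0]]' --fingers '[0.5,0.5,0.5,0.5,0.5,0.5,0.5,0.5,0.5,0.5]' --newtons 25

```text
time: 1.1
position: [0.5179, -0.2972, 0.172]
tool_rot: [-3.122, -0.352, 0.001]
ft_force: [0.5, -1.1, -0.2]
grip_width: 0.502
grip_force: 0.0
```

```bash
python3 plan.py .6345 -.136 .12 -18.3
```

```text
dp [ 0.1496 -0.1312  0.052 ] twist z 0.544
tilt fix rotvec [0.000e+00 5.000e-04 5.439e-01] dp if turned first [ 0.0601 -0.1897  0.052 ]
t 1.1 p [ 0.5179 -0.2972  0.172 ] yaw 12.87 w 0.502 gf 0.0 f [ 0.54 -1.08 -0.19]
```

Request:
apply_moves --dp '[[0.03,-0.026,0.01],[0.03,-0.026,0.01],[0.03,-0.026,0.01],[0.03,-0.026,0.01],[0.03,-0.027,0.012],[0,0,0],[0,0,0],[0,0,0],[0,0,0],[0,0,0]]' --twist '[[0,0,0],[0,0,0],[0,0,0],[0,0,0],[0,0,0],[0,0,0.136],[0,0,0.136],[0,0,0.136],[0,0,0.136],[0,0,0]]' --fingers '[0.5,0.5,0.5,0.5,0.5,0.5,0.5,0.5,0.5,0.5]'

```text
time: 2.1
position: [0.6337, -0.1376, 0.1199]
tool_rot: [3.101, -0.5, -0.002]
ft_force: [-0.1, 0.2, -0.4]
grip_width: 0.497
grip_force: 0.0
```

```bash
python3 plan.py .6345 -.136 .003 -18.3; python3 - <<'E'
from h import *
im=get_image("top")[:,:,::-1]
cv2.imwrite("pics/c3.png",crop(im,300,150,100,120,5))
E
```

```text
dp [ 0.0004 -0.0018  0.1169] twist z -0.0
tilt fix rotvec [ 0.0005  0.001  -0.0001] dp if turned first [ 0.0003 -0.0018  0.1169]
t 2.1 p [ 0.6337 -0.1376  0.1199] yaw -18.3 w 0.497 gf 0.0 f [-0.08  0.21 -0.42]
```

View pics/c3.png

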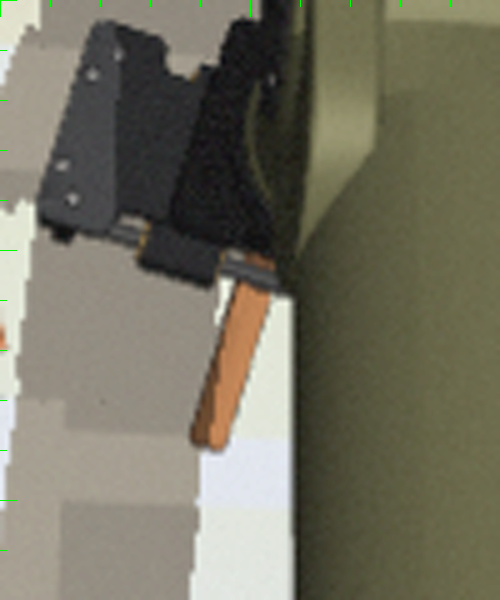

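The gripper, square to the pen, stands over the handle (handle end at about (342,238) in the full picture, axis parallel). Next I descend and grip.

Request:
apply_moves --dp '[[0,-0.002,0.03],[0,0,0.03],[0,0,0.03],[0,0,0.015],[0,0,0.01],[0,0,0],[0,0,0],[0,0,0],[0,0,0],[0,0,0]]' --twist '[[0,0,0],[0,0,0],[0,0,0],[0,0,0],[0,0,0],[0,0,0],[0,0,0],[0,0,0],[0,0,0],[0,0,0]]' --fingers '[0.5,0.5,0.5,0.5,0.5,0.5,1,1,1,1]'

```text
time: 3.15
position: [0.6352, -0.1359, 0.0064]
tool_rot: [3.101, -0.499, 0.002]
ft_force: [0.2, -0.5, 0.2]
grip_width: 0.223
grip_force: 0.0
```

Request:
apply_moves --dp '[[0,0,0.003],[0,0,0],[0,0,0],[0,0,0],[0,0,0],[0,0,-0.02],[0,0,-0.04],[0,0,-0.04],[0,0,0],[0,0,0]]' --twist '[[0,0,0],[0,0,0],[0,0,0],[0,0,0],[0,0,0],[0,0,0],[0,0,0],[0,0,0],[0,0,0],[0,0,0]]' --fingers '[1,1,1,1,1,1,1,1,1,1]'

```text
time: 4.15
position: [0.6354, -0.1358, 0.1038]
tool_rot: [3.101, -0.499, 0.004]
ft_force: [-0.6, 0.9, -0.8]
grip_width: 0.178
grip_force: 25.0
```

```bash
python3 plan.py .553 .334 .104 2.1
```

```text
dp [-0.2257 -0.4203 -0.0008] twist z -0.356
tilt fix rotvec [ 0.0005 -0.0026 -0.3558] dp if turned first [-6.520e-02 -4.725e-01 -2.000e-04]
t 4.15 p [ 0.6354 -0.1358  0.1038] yaw -18.28 w 0.178 gf 24.996439218521118 f [-0.6   0.89 -0.8 ]
```

Request:
apply_moves --dp '[[-0.0205,-0.038,0],[-0.0205,-0.038,0],[-0.0205,-0.038,0],[-0.0205,-0.038,0],[-0.0205,-0.038,0],[-0.0205,-0.038,0],[-0.0205,-0.038,0],[-0.0205,-0.038,0],[-0.0205,-0.038,0],[-0.0205,-0.038,0]]' --twist '[[0,0,0],[0,0,0],[0,0,0],[0,0,0],[0,0,0],[0,0,0],[0,0,0],[0,0,0],[0,0,0],[0,0,0]]' --fingers '[1,1,1,1,1,1,1,1,1,1]'

```text
time: 5.15
position: [0.5576, 0.2903, 0.1004]
tool_rot: [3.1, -0.499, -0.004]
ft_force: [0.1, -0.4, -1.2]
grip_width: 0.182
grip_force: 25.0
```

Request:
apply_moves --dp '[[-0.0205,-0.038,0],[0,0,0],[0,0,0],[0,0,0],[0,0,0],[0,0,0]]' --twist '[[0,0,0],[0,0,-0.12],[0,0,-0.12],[0,0,-0.116],[0,0,0],[0,0,0]]' --fingers '[1,1,1,1,1,1]'

```text
time: 5.75
position: [0.551, 0.3313, 0.101]
tool_rot: [3.14, 0.053, -0.004]
ft_force: [0.5, 0.2, -0.9]
grip_width: 0.181
grip_force: 25.0
```

```bash
python3 plan.py .553 .334 .0085 2.1; python3 - <<'E'
from h import *
im=get_image("scene")[:,:,::-1]
cv2.imwrite("pics/s1.png",crop(im,340,110,200,150,4))
E
```

```text
dp [ 0.0023 -0.0027  0.0925] twist z -0.003
tilt fix rotvec [ 0.001   0.0023 -0.0027] dp if turned first [ 0.0021 -0.0026  0.0925]
t 5.75 p [0.551  0.3313 0.101 ] yaw 1.94 w 0.181 gf 24.996282756328583 f [ 0.51  0.21 -0.9 ]
```

View pics/s1.png

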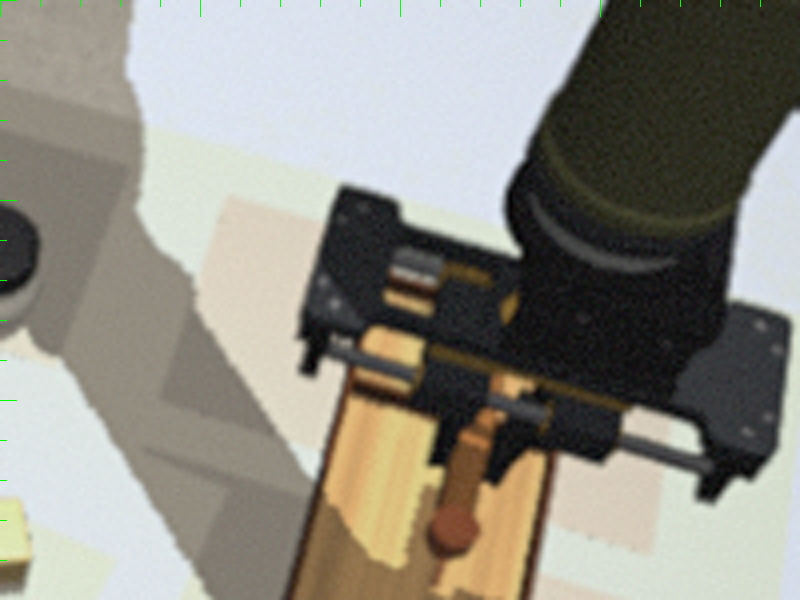

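The pen hangs level over the long compartment, cup forward (crop (455,530)), aligned with the tray. Lower and release.

Request:
apply_moves --dp '[[0.002,-0.003,0.03],[0,0,0.03],[0,0,0.02],[0,0,0.007],[0,0,0.003],[0,0,0],[0,0,0],[0,0,0]]' --twist '[[0,0,0],[0,0,0],[0,0,0],[0,0,0],[0,0,0],[0,0,0],[0,0,0],[0,0,0]]' --fingers '[1,1,1,1,1,1,1,1]'

```text
time: 6.6
position: [0.5544, 0.3355, 0.0138]
tool_rot: [-3.14, -0.057, -0.003]
ft_force: [-0.5, 0.6, -0.9]
grip_width: 0.177
grip_force: 25.0
```

```bash
python3 plan.py .553 .334 .0083 2.1
```

```text
dp [-0.0015  0.0014  0.0055] twist z -0.0
tilt fix rotvec [-0.0008 -0.002  -0.0001] dp if turned first [-0.0015  0.0014  0.0055]
t 6.6 p [0.5544 0.3355 0.0138] yaw 2.1 w 0.177 gf 24.996409714221954 f [-0.49  0.64 -0.9 ]
```

Request:
apply_moves --dp '[[0,0,0.002],[0,0,0.001],[0,0,0],[0,0,0.001],[0,0,0],[0,0,0]]' --twist '[[0,0,0],[0,0,0],[0,0,0],[0,0,0],[0,0,0],[0,0,0]]' --fingers '[1,1,1,1,1,1]'

```text
time: 7.2
position: [0.5538, 0.335, 0.0096]
tool_rot: [3.141, 0.058, 0.001]
ft_force: [-2.2, -1.8, 5.5]
grip_width: 0.178
grip_force: 25.0
```

```bash
python3 plan.py; python3 plan.py; python3 plan.py
```

```text
t 7.2 p [0.5538 0.335  0.0096] yaw 2.11 w 0.178 gf 24.997450411319733 f [-2.2  -1.81  5.49]
t 7.2 p [0.5538 0.335  0.0096] yaw 2.11 w 0.178 gf 24.997450411319733 f [-2.2  -1.81  5.49]
t 7.2 p [0.5538 0.335  0.0096] yaw 2.11 w 0.178 gf 24.997450411319733 f [-2.2  -1.81  5.49]
```

In contact with the floor (5.5 N up). Release, rise, and head for the jar.

Request:
apply_moves --dp '[[0,0,0],[0,0,0],[0,0,0],[0,0,0],[0,0,-0.04],[0,0,-0.04],[0,0,-0.04],[0,0,-0.03],[0,0,0]]' --twist '[[0,0,0],[0,0,0],[0,0,0],[0,0,0],[0,0,0],[0,0,0],[0,0,0],[0,0,0],[0,0,0]]' --fingers '[0.6,0.6,0.6,0.6,0.6,0.6,0.2,0,0]'

```text
time: 8.1
position: [0.5561, 0.3371, 0.1642]
tool_rot: [-3.137, -0.058, -0.013]
ft_force: [0.4, 0.5, -1.5]
grip_width: 0.591
grip_force: 0.0
```

```bash
python3 plan.py .4655 -.088 .16 2.1
```

```text
dp [-0.1062  0.4215  0.0015] twist z 0.0
tilt fix rotvec [-0.0042 -0.0083  0.0001] dp if turned first [-0.1061  0.4215  0.0042]
t 8.1 p [0.5561 0.3371 0.1642] yaw 2.11 w 0.591 gf 0.0 f [ 0.36  0.49 -1.46]
```

Request:
apply_moves --dp '[[-0.01,0.042,0],[-0.01,0.042,0],[-0.01,0.042,0],[-0.01,0.042,0],[-0.01,0.042,0],[-0.01,0.042,0],[-0.01,0.042,0],[-0.01,0.042,0],[-0.01,0.042,0],[-0.012,0.042,0]]' --twist '[[0,0,0],[0,0,0],[0,0,0],[0,0,0],[0,0,0],[0,0,0],[0,0,0],[0,0,0],[0,0,0],[0,0,0]]' --fingers '[0,0,0,0,0,0,0,0,0,0]'

```text
time: 9.1
position: [0.4662, -0.0901, 0.1579]
tool_rot: [3.141, 0.058, -0.001]
ft_force: [0.4, -1.0, 0.4]
grip_width: 1.002
grip_force: 0.0
```

Request:
apply_moves --dp '[[0,0,0],[0,0,0]]' --twist '[[0,0,0],[0,0,0]]' --fingers '[0,0]'

```text
time: 9.3
position: [0.4665, -0.0893, 0.1579]
tool_rot: [-3.141, -0.053, 0.001]
ft_force: [-0.3, 0.8, -0.4]
grip_width: 0.999
grip_force: 0.0
```

```bash
python3 plan.py .4655 -.088 .038 2.1; python3 -c "
from h import *
print(px2w('scene',[(266,131),(337,172)],np.array([.085,.042])))"
```

```text
dp [-0.0008 -0.0013  0.1199] twist z -0.003
tilt fix rotvec [-0.0005  0.0009 -0.0028] dp if turned first [-0.001  -0.0014  0.1199]
t 9.3 p [ 0.4665 -0.0893  0.1579] yaw 1.94 w 0.999 gf 0.0 f [-0.27  0.82 -0.39]
[[ 0.46840624 -0.08923878  0.085     ]
 [ 0.47862515  0.0791274   0.042     ]]
```

Request:
apply_moves --dp '[[0,-0.001,0.04],[0,0,0.04],[0,0,0.03],[0,0,0.01],[0,0,0],[0,0,0],[0,0,0],[0,0,0],[0,0,0],[0,0,0]]' --twist '[[0,0,0],[0,0,0],[0,0,0],[0,0,0],[0,0,0],[0,0,0],[0,0,0],[0,0,0],[0,0,0],[0,0,0]]' --fingers '[0,0,0,0,0,1,1,1,1,1]'

```text
time: 10.3
position: [0.4675, -0.0876, 0.0391]
tool_rot: [3.141, 0.058, 0.001]
ft_force: [-0.2, -0.0, -0.2]
grip_width: 0.635
grip_force: 0.0
```

Request:
apply_moves --dp '[[0,0,0],[0,0,0],[0,0,0],[0,0,-0.02],[0,0,-0.04],[0,0,-0.04],[0,0,-0.02],[0,0,0],[0,0,0]]' --twist '[[0,0,0],[0,0,0],[0,0,0],[0,0,0],[0,0,0],[0,0,0],[0,0,0],[0,0,0],[0,0,0]]' --fingers '[1,1,1,1,1,1,1,1,1]'

```text
time: 11.2
position: [0.4665, -0.0873, 0.1576]
tool_rot: [-3.141, -0.058, 0.002]
ft_force: [-0.3, 0.3, -2.3]
grip_width: 0.473
grip_force: 24.9
```

```bash
python3 plan.py .424 .329 .158 2.1
```

```text
dp [-2.710e-02 -4.175e-01 -2.000e-04] twist z 0.0
tilt fix rotvec [-0.0003  0.0012  0.0001] dp if turned first [-2.720e-02 -4.175e-01 -4.000e-04]
t 11.2 p [ 0.4665 -0.0873  0.1576] yaw 2.11 w 0.473 gf 24.878517028992064 f [-0.32  0.27 -2.29]
```

Request:
apply_moves --dp '[[-0.002,-0.02,0],[-0.003,-0.042,0],[-0.003,-0.046,0],[-0.003,-0.046,0],[-0.003,-0.046,0],[-0.003,-0.046,0],[-0.003,-0.046,0],[-0.003,-0.046,0],[-0.002,-0.04,0],[-0.001,-0.028,0]]' --twist '[[0,0,0],[0,0,0],[0,0,0],[0,0,0],[0,0,0],[0,0,0],[0,0,0],[0,0,0],[0,0,0],[0,0,0]]' --fingers '[1,1,1,1,1,1,1,1,1,1]'

```text
time: 12.2
position: [0.4236, 0.3199, 0.1563]
tool_rot: [-3.141, -0.063, 0.006]
ft_force: [0.3, -0.7, -2.2]
grip_width: 0.471
grip_force: 24.9
```

Request:
apply_moves --dp '[[0,-0.012,0],[0,0,0],[0,0,0]]' --twist '[[0,0,0],[0,0,0],[0,0,0]]' --fingers '[1,1,1]'

```text
time: 12.5
position: [0.4257, 0.3273, 0.1572]
tool_rot: [3.139, 0.056, -0.003]
ft_force: [0.3, -0.6, -2.2]
grip_width: 0.474
grip_force: 24.9
```

```bash
python3 plan.py .424 .329 .043 2.1
```

```text
dp [-0.0014 -0.002   0.1142] twist z -0.001
tilt fix rotvec [ 0.0022  0.0021 -0.001 ] dp if turned first [-0.0016 -0.0017  0.1142]
t 12.5 p [0.4257 0.3273 0.1572] yaw 2.04 w 0.474 gf 24.87881955021294 f [ 0.25 -0.62 -2.2 ]
```

Request:
apply_moves --dp '[[-0.001,-0.001,0.03],[0,0,0.035],[0,0,0.03],[0,0,0.014],[0,0,0.002],[0,0,0],[0,0,0.001],[0,0,0.001],[0,0,0],[0,0,0]]' --twist '[[0,0,0],[0,0,0],[0,0,0],[0,0,0],[0,0,0],[0,0,0],[0,0,0],[0,0,0],[0,0,0],[0,0,0]]' --fingers '[1,1,1,1,1,1,1,1,1,1]'

```text
time: 13.5
position: [0.425, 0.3304, 0.046]
tool_rot: [-3.141, -0.058, -0.001]
ft_force: [-0.4, 0.6, -1.9]
grip_width: 0.476
grip_force: 24.9
```

```bash
python3 plan.py .424 .329 .043 2.1
```

```text
dp [-0.001   0.0014  0.003 ] twist z 0.0
tilt fix rotvec [-0.0002 -0.0008  0.0002] dp if turned first [-0.001   0.0014  0.003 ]
t 13.5 p [0.425  0.3304 0.046 ] yaw 2.11 w 0.476 gf 24.87878260348225 f [-0.37  0.62 -1.88]
```

Request:
apply_moves --dp '[[0,0,0.001],[0,0,0.001],[0,0,0.001],[0,0,0],[0,0,0]]' --twist '[[0,0,0],[0,0,0],[0,0,0],[0,0,0],[0,0,0]]' --fingers '[1,1,1,1,1]'

```text
time: 14.0
position: [0.4248, 0.3303, 0.0428]
tool_rot: [3.141, 0.058, 0.0]
ft_force: [-0.3, -1.2, 2.7]
grip_width: 0.475
grip_force: 24.9
```

Request:
apply_moves --dp '[[0,0,0],[0,0,0],[0,0,0],[0,0,0],[0,0,0],[0,0,-0.03],[0,0,-0.04],[0,0,-0.04],[0,0,-0.02],[0,0,0]]' --twist '[[0,0,0],[0,0,0],[0,0,0],[0,0,0],[0,0,0],[0,0,0],[0,0,0],[0,0,0],[0,0,0],[0,0,0]]' --fingers '[0.2,0.2,0.2,0.2,0.2,0.2,0.2,0.2,0.2,0.2]'

```text
time: 15.0
position: [0.4264, 0.3319, 0.176]
tool_rot: [-3.138, -0.058, -0.009]
ft_force: [-0.5, 0.6, -0.1]
grip_width: 0.797
grip_force: 0.0
```

```bash
python3 plan.py .634 -.0015 .15 13.3
```

```text
dp [0.195  0.3409 0.0262] twist z -0.195
tilt fix rotvec [-0.0022 -0.0062 -0.1953] dp if turned first [0.1253 0.3722 0.026 ]
t 15.0 p [0.4264 0.3319 0.176 ] yaw 2.11 w 0.797 gf 0.0 f [-0.49  0.63 -0.09]
```

Request:
apply_moves --dp '[[0.015,0.025,0],[0.022,0.038,0.003],[0.022,0.038,0.003],[0.022,0.038,0.003],[0.022,0.038,0.003],[0.022,0.038,0.003],[0.022,0.038,0.003],[0.022,0.038,0.003],[0.02,0.035,0.003],[0.006,0.015,0.002]]' --twist '[[0,0,0],[0,0,0],[0,0,0],[0,0,0],[0,0,0],[0,0,0],[0,0,0],[0,0,0],[0,0,0],[0,0,-0.1]]' --fingers '[0.2,0.4,0.4,0.4,0.4,0.4,0.4,0.4,0.4,0.4]'

```text
time: 16.0
position: [0.6329, -0.0091, 0.144]
tool_rot: [3.133, 0.208, -0.004]
ft_force: [0.6, -0.6, -0.7]
grip_width: 0.599
grip_force: 0.0
```

Request:
apply_moves --dp '[[0,0,0],[0,0,0],[0,0,0]]' --twist '[[0,0,-0.095],[0,0,0],[0,0,0]]' --fingers '[0.4,0.4,0.4]'

```text
time: 16.3
position: [0.6314, -0.0026, 0.1454]
tool_rot: [-3.12, -0.361, 0.003]
ft_force: [0.0, 0.4, 0.2]
grip_width: 0.604
grip_force: 0.0
```

```bash
python3 plan.py .634 -.0015 .032 13.3; python3 - <<'E'
from h import *
im=get_image("scene")[:,:,::-1]
cv2.imwrite("pics/s2.png",np.hstack([crop(im,210,150,100,110,4),crop(im,400,150,100,110,4)]))
E
```

```text
dp [ 0.0029 -0.0004  0.1134] twist z -0.002
tilt fix rotvec [-0.0009  0.0016 -0.0016] dp if turned first [ 0.0028 -0.0005  0.1134]
t 16.3 p [ 0.6314 -0.0026  0.1454] yaw 13.21 w 0.604 gf 0.0 f [0.05 0.39 0.19]
```

View pics/s2.png

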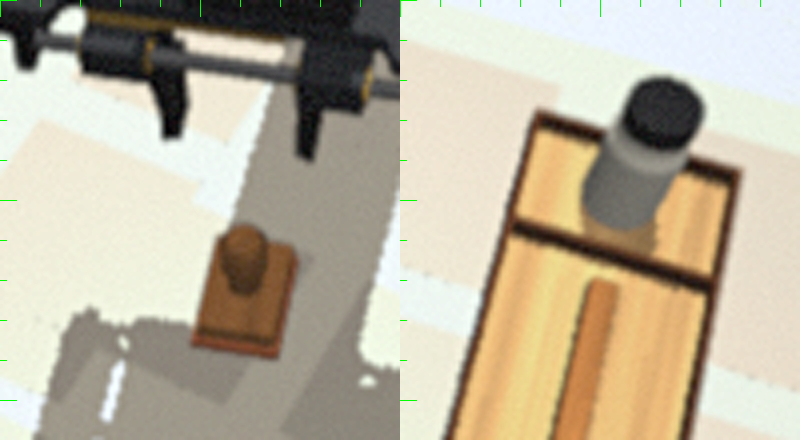

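The stamp sits below the open fingers (knob at (271,208) in the full picture). In the oblong tray the jar stands in the short compartment and the pen lies in the long one. Next I descend on the knob.

Request:
apply_moves --dp '[[0.003,0,0.04],[0,0,0.04],[0,0,0.026],[0,0,0.008],[0,0,0],[0,0,0],[0,0,0],[0,0,0],[0,0,0],[0,0,0]]' --twist '[[0,0,0],[0,0,0],[0,0,0],[0,0,0],[0,0,0],[0,0,0],[0,0,0],[0,0,0],[0,0,0],[0,0,0]]' --fingers '[0.4,0.4,0.4,0.4,0.4,1,1,1,1,1]' --newtons 35

```text
time: 17.35
position: [0.6355, -0.0023, 0.0333]
tool_rot: [-3.12, -0.363, -0.002]
ft_force: [0.3, -0.2, 1.6]
grip_width: 0.261
grip_force: 35.0
```

Request:
apply_moves --dp '[[0,0,0],[0,0,0],[0,0,0],[0,0,-0.02],[0,0,-0.04],[0,0,-0.04],[0,0,-0.01],[0,0,0],[0,0,0]]' --twist '[[0,0,0],[0,0,0],[0,0,0],[0,0,0],[0,0,0],[0,0,0],[0,0,0],[0,0,0],[0,0,0]]' --fingers '[1,1,1,1,1,1,1,1,1]'

```text
time: 18.25
position: [0.6338, -0.0031, 0.1404]
tool_rot: [3.121, 0.363, -0.005]
ft_force: [-0.6, 0.5, -2.4]
grip_width: 0.263
grip_force: 35.0
```

```bash
python3 -c "
import numpy as np
a=np.radians(-1.5)
for n,y in(('stamp',-.0575),('pot',.004),('bar',.061)): print(n,.519-y*np.sin(a),-.3296+y*np.cos(a))"; python3 plan.py .5175 -.387 .14 -1.5
```

```text
stamp 0.5174948254722973 -0.3870802961860945
pot 0.5191047077932315 -0.32560137070009776
bar 0.5205967938467803 -0.268620903176491
dp [-0.2013  0.347   0.0009] twist z 0.258
tilt fix rotvec [1.000e-04 3.300e-03 2.577e-01] dp if turned first [-0.1062  0.3868  0.0004]
t 18.25 p [ 0.6338 -0.0031  0.1404] yaw 13.27 w 0.263 gf 34.988207818639694 f [-0.63  0.46 -2.37]
```

Request:
apply_moves --dp '[[-0.01,0.017,0],[-0.022,0.038,0],[-0.022,0.038,0],[-0.022,0.038,0],[-0.022,0.038,0],[-0.022,0.038,0],[-0.022,0.038,0],[-0.022,0.038,0],[-0.022,0.038,0],[-0.015,0.026,0]]' --twist '[[0,0,0],[0,0,0],[0,0,0],[0,0,0],[0,0,0],[0,0,0],[0,0,0],[0,0,0],[0,0,0],[0,0,0]]' --fingers '[1,1,1,1,1,1,1,1,1,1]'

```text
time: 19.25
position: [0.5153, -0.39, 0.1391]
tool_rot: [-3.12, -0.357, 0.008]
ft_force: [0.1, -0.9, -1.7]
grip_width: 0.267
grip_force: 35.0
```

Request:
apply_moves --dp '[[0,0,0],[0,0,0],[0,0,0],[0,0,0]]' --twist '[[0,0,0.13],[0,0,0.128],[0,0,0],[0,0,0]]' --fingers '[1,1,1,1]'

```text
time: 19.65
position: [0.5183, -0.3858, 0.1404]
tool_rot: [-3.139, 0.036, 0.005]
ft_force: [-0.0, 0.1, -1.5]
grip_width: 0.264
grip_force: 35.0
```

```bash
python3 plan.py .5175 -.387 .037 -1.5; python3 - <<'E'
from h import *
im=get_image("scene")[:,:,::-1]
cv2.imwrite("pics/s3.png",crop(im,70,60,180,130,4))
E
```

```text
dp [-0.0004  0.0015  0.1034] twist z 0.003
tilt fix rotvec [-0.0019  0.0029  0.0034] dp if turned first [-0.0007  0.0013  0.1034]
t 19.65 p [ 0.5183 -0.3858  0.1404] yaw -1.3 w 0.264 gf 34.98830966722835 f [-0.04  0.14 -1.51]
```

View pics/s3.png

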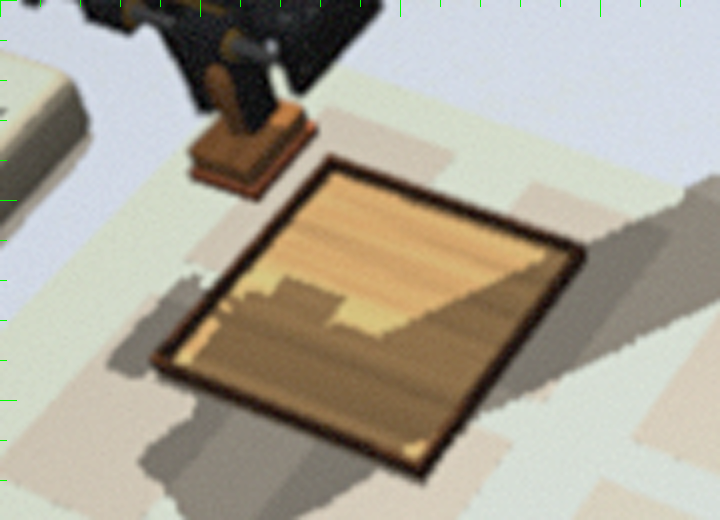

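The stamp hangs upright from its knob. Its lower corners are at crop (191,178), (257,198) and (316,128); I'll check them for position.

```bash
python3 - <<'E'
from h import *
p=np.array([(191,178),(257,198),(316,128)])/4-.375+[70,60]
w=px2w("scene",p,np.full(3,.107));print(w.round(4));c=(w[0]+w[2])/2;print("centre",c)
e=w[1]-w[2];print(np.linalg.norm(e),np.degrees(np.arctan2(e[1],e[0])));e=w[1]-w[0];print(np.linalg.norm(e),np.degrees(np.arctan2(e[1],e[0])))
E
```

```text
[[ 0.5432 -0.4128  0.107 ]
 [ 0.5419 -0.3701  0.107 ]
 [ 0.4827 -0.3703  0.107 ]]
centre [ 0.51295066 -0.39152555  0.107     ]
0.059171377211140734 0.15292088797497738
0.04263289417500871 91.80486258906053
```

Request:
apply_moves --dp '[[0,-0.002,0.03],[0,0,0.035],[0,0,0.025],[0,0,0.01],[0,0,0],[0,0,0.001],[0,0,0.001],[0,0,0],[0,0,0],[0,0,0]]' --twist '[[0,0,0],[0,0,0],[0,0,0],[0,0,0],[0,0,0],[0,0,0],[0,0,0],[0,0,0],[0,0,0],[0,0,0]]' --fingers '[1,1,1,1,1,1,1,1,1,1]'

```text
time: 20.7
position: [0.5194, -0.3848, 0.0411]
tool_rot: [3.141, -0.041, 0.001]
ft_force: [0.1, 0.8, -1.4]
grip_width: 0.265
grip_force: 35.0
```

Request:
apply_moves --dp '[[0,0,0.001],[0,0,0.001],[0,0,0.001],[0,0,0],[0,0,0]]' --twist '[[0,0,0],[0,0,0],[0,0,0],[0,0,0],[0,0,0]]' --fingers '[1,1,1,1,1]'

```text
time: 21.2
position: [0.5192, -0.3845, 0.0374]
tool_rot: [-3.141, 0.041, 0.0]
ft_force: [-0.4, 0.3, -1.8]
grip_width: 0.261
grip_force: 35.0
```

Request:
apply_moves --dp '[[0,0,0.001],[0,0,0.001],[0,0,0],[0,0,0]]' --twist '[[0,0,0],[0,0,0],[0,0,0],[0,0,0]]' --fingers '[1,1,1,1]'

```text
time: 21.6
position: [0.5193, -0.3845, 0.0372]
tool_rot: [3.141, -0.041, -0.0]
ft_force: [-2.9, 3.1, 7.3]
grip_width: 0.26
grip_force: 35.0
```

Contact at 7 N. Release to about 52 mm opening, rise, and go on to the pot.

Request:
apply_moves --dp '[[0,0,0],[0,0,0],[0,0,0],[0,0,0],[0,0,0],[0,0,-0.04],[0,0,-0.04],[0,0,-0.04],[0,0,0],[0,0,0]]' --twist '[[0,0,0],[0,0,0],[0,0,0],[0,0,0],[0,0,0],[0,0,0],[0,0,0],[0,0,0],[0,0,0],[0,0,0]]' --fingers '[0.4,0.4,0.4,0.4,0.4,0.4,0,0,0,0]'

```text
time: 22.6
position: [0.5198, -0.3849, 0.1567]
tool_rot: [3.14, -0.041, 0.003]
ft_force: [-0.8, 0.2, -1.0]
grip_width: 0.878
grip_force: 0.0
```

```bash
python3 plan.py .4765 .0795 .15 88.5
```

```text
dp [-0.0555 -0.4632  0.0059] twist z -1.571
tilt fix rotvec [ 2.8000e-03 -2.0000e-04 -1.5708e+00] dp if turned first [ 0.4631 -0.0555  0.0067]
t 22.6 p [ 0.5198 -0.3849  0.1567] yaw -1.5 w 0.878 gf 0.0 f [-0.81  0.23 -0.98]
```

Request:
apply_moves --dp '[[-0.004,-0.03,0],[-0.006,-0.049,0],[-0.006,-0.049,0],[-0.006,-0.049,0],[-0.006,-0.049,0],[-0.006,-0.049,0],[-0.006,-0.049,0],[-0.006,-0.049,0],[-0.006,-0.049,0.003],[-0.004,-0.041,0.003]]' --twist '[[0,0,0],[0,0,0],[0,0,0],[0,0,0],[0,0,0],[0,0,0],[0,0,0],[0,0,0],[0,0,0],[0,0,0]]' --fingers '[0,0,0,0,0,0,0,0,0,0]'

```text
time: 23.6
position: [0.4734, 0.0822, 0.148]
tool_rot: [3.141, -0.039, -0.004]
ft_force: [0.4, -0.1, -0.5]
grip_width: 1.003
grip_force: 0.0
```

Request:
apply_moves --dp '[[0,0,0],[0,0,0],[0,0,0],[0,0,0],[0,0,0],[0,0,0],[0,0,0],[0,0,0],[0,0,0],[0,0,0]]' --twist '[[0,0,-0.143],[0,0,-0.143],[0,0,-0.143],[0,0,-0.143],[0,0,-0.143],[0,0,-0.143],[0,0,-0.143],[0,0,-0.143],[0,0,-0.143],[0,0,-0.143]]' --fingers '[0,0,0,0,0,0,0,0,0,0]'

```text
time: 24.6
position: [0.474, 0.0795, 0.1477]
tool_rot: [-2.391, -2.034, 0.004]
ft_force: [-0.1, 0.3, -1.2]
grip_width: 1.002
grip_force: 0.0
```

Request:
apply_moves --dp '[[0,0,0],[0,0,0],[0,0,0]]' --twist '[[0,0,-0.141],[0,0,0],[0,0,0]]' --fingers '[0,0,0]'

```text
time: 24.9
position: [0.4746, 0.0795, 0.1484]
tool_rot: [-2.253, -2.187, 0.002]
ft_force: [-0.8, 0.5, -0.9]
grip_width: 0.999
grip_force: 0.0
```

```bash
python3 plan.py .4765 .0795 .008 88.5; python3 - <<'E'
from h import *
im=get_image("top")[:,:,::-1]
cv2.imwrite("pics/c4.png",crop(im,390,190,100,140,4))
E
```

```text
dp [0.     0.0022 0.1404] twist z -0.003
tilt fix rotvec [-0.0021 -0.0001 -0.0033] dp if turned first [0.     0.0019 0.1404]
t 24.9 p [0.4746 0.0795 0.1484] yaw 88.31 w 0.999 gf 0.0 f [-0.82  0.49 -0.93]
```

View pics/c4.png

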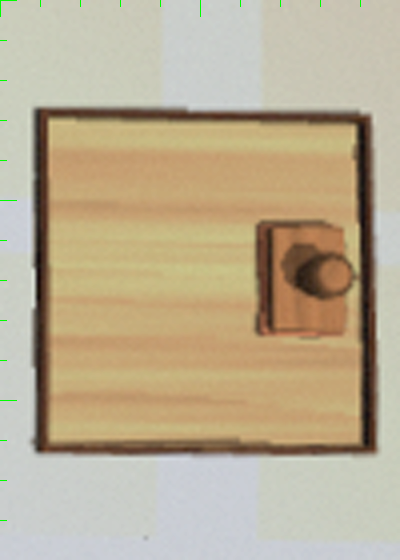

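The stamp stands flat inside the square tray: its block spans crop x 257–347, y 222–334, with a gap to the right wall (358). I measure the remaining free width.

```bash
python3 - <<'E'
from h import *
for n,p,z in(("stamp top",[(271,227),(344,227),(347,333),(272,331)],.026),("stamp +y side edge (bottom)",[(257,224),(258,332)],.006),("floor",[(47,117),(358,122),(363,444),(47,444)],.004)):
    w=c2w(p,390,190,z);print(n,w[:,:2].round(4).tolist(),w.mean(0).round(4))
E
```

```text
stamp top [[0.5468, -0.3627], [0.5462, -0.4033], [0.4896, -0.4023], [0.4916, -0.3609]] [ 0.5186 -0.3823  0.026 ]
stamp +y side edge (bottom) [[0.5501, -0.3612], [0.4917, -0.3593]] [ 0.5209 -0.3603  0.006 ]
floor [[0.6099, -0.2477], [0.6054, -0.4222], [0.4299, -0.4168], [0.4343, -0.2423]] [ 0.5199 -0.3323  0.004 ]
```

Request:
apply_moves --dp '[[0,0.002,0.04],[0,0,0.04],[0,0,0.04],[0,0,0.015],[0,0,0.006],[0,0,0],[0,0,0],[0,0,0],[0,0,0],[0,0,0]]' --twist '[[0,0,0],[0,0,0],[0,0,0],[0,0,0],[0,0,0],[0,0,0],[0,0,0],[0,0,0],[0,0,0],[0,0,0]]' --fingers '[0,0,0,0,0,0,1,1,1,1]' --newtons 25

```text
time: 25.95
position: [0.4773, 0.0796, 0.0092]
tool_rot: [2.25, 2.192, -0.001]
ft_force: [-4.8, 0.6, 4.6]
grip_width: 0.724
grip_force: 1.9
```

Request:
apply_moves --dp '[[0,0,0],[0,0,0],[0,0,0],[0,0,-0.02],[0,0,-0.04],[0,0,-0.04],[0,0,-0.02],[0,0,0],[0,0,0]]' --twist '[[0,0,0],[0,0,0],[0,0,0],[0,0,0],[0,0,0],[0,0,0],[0,0,0],[0,0,0],[0,0,0]]' --fingers '[1,1,1,1,1,1,1,1,1]'

```text
time: 26.85
position: [0.4772, 0.0794, 0.1281]
tool_rot: [2.25, 2.192, -0.001]
ft_force: [-0.8, 0.1, -1.2]
grip_width: 0.681
grip_force: 24.7
```

```bash
python3 plan.py .5195 -.323 .128 88.5
```

```text
dp [-4.011e-01  5.280e-02  4.000e-04] twist z -0.0
tilt fix rotvec [ 0.0002  0.0007 -0.0001] dp if turned first [-4.011e-01  5.280e-02  1.000e-04]
t 26.85 p [0.4772 0.0794 0.1281] yaw 88.5 w 0.681 gf 24.68811340047978 f [-0.77  0.08 -1.2 ]
```

```bash
python3 - <<'E'
from h import *
im=get_image("scene")[:,:,::-1]
cv2.imwrite("pics/s4.png",crop(im,290,80,120,130,4))
E
```

```text
(no output)
```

View pics/s4.png

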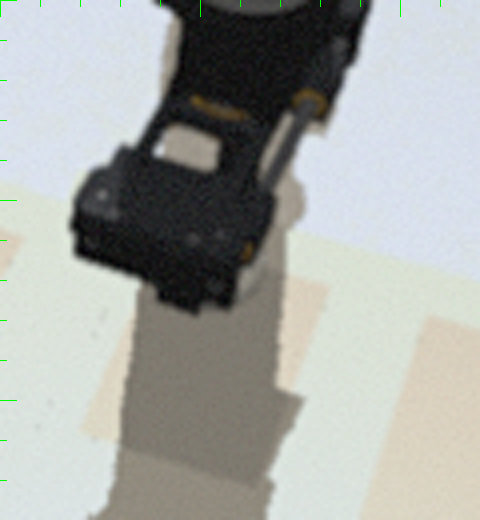

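The pot has left the table and is between the fingers, with its white side visible at crop (258,262). Carry it.

Request:
apply_moves --dp '[[-0.02,0.003,0],[-0.042,0.006,0],[-0.044,0.006,0],[-0.044,0.006,0],[-0.044,0.006,0],[-0.044,0.006,0],[-0.044,0.006,0],[-0.044,0.006,0],[-0.042,0.005,0],[-0.033,0.003,0]]' --twist '[[0,0,0],[0,0,0],[0,0,0],[0,0,0],[0,0,0],[0,0,0],[0,0,0],[0,0,0],[0,0,0],[0,0,0]]' --fingers '[1,1,1,1,1,1,1,1,1,1]'

```text
time: 27.9
position: [0.5183, -0.3251, 0.1257]
tool_rot: [-2.25, -2.188, 0.002]
ft_force: [0.9, 0.2, -1.3]
grip_width: 0.683
grip_force: 24.7
```

Request:
apply_moves --dp '[[0,0,0],[0,0,0],[0,0,0]]' --twist '[[0,0,0],[0,0,0],[0,0,0]]' --fingers '[1,1,1]'

```text
time: 28.2
position: [0.5197, -0.3204, 0.127]
tool_rot: [-2.246, -2.192, -0.001]
ft_force: [0.0, 0.3, -1.1]
grip_width: 0.681
grip_force: 24.7
```

```bash
python3 plan.py .5195 -.323 .013 88.5; python3 - <<'E'
from h import *
im=get_image("scene")[:,:,::-1]
cv2.imwrite("pics/s5.png",crop(im,90,70,150,120,4))
E
```

```text
dp [-2.90e-03  1.00e-04  1.14e-01] twist z 0.002
tilt fix rotvec [-0.0019 -0.0023  0.0021] dp if turned first [-2.60e-03 -1.00e-04  1.14e-01]
t 28.2 p [ 0.5197 -0.3204  0.127 ] yaw 88.62 w 0.681 gf 24.69048592611216 f [ 0.01  0.29 -1.14]
```

View pics/s5.png

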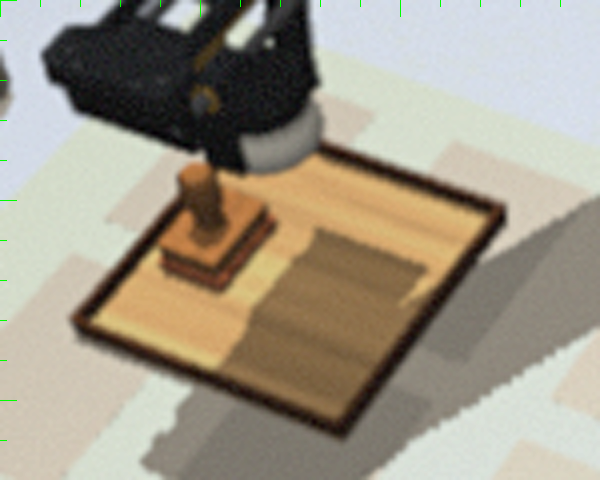

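The pot hangs upright (crop (285,140)); the stamp stands at crop (215,230). Lower it.

Request:
apply_moves --dp '[[-0.002,0,0.03],[0,0,0.035],[0,0,0.03],[0,0,0.01],[0,0,0.003],[0,0,0],[0,0,0.001],[0,0,0.001],[0,0,0],[0,0,0]]' --twist '[[0,0,0],[0,0,0],[0,0,0],[0,0,0],[0,0,0],[0,0,0],[0,0,0],[0,0,0],[0,0,0],[0,0,0]]' --fingers '[1,1,1,1,1,1,1,1,1,1]'

```text
time: 29.25
position: [0.5201, -0.3248, 0.0191]
tool_rot: [2.25, 2.192, 0.0]
ft_force: [-0.8, 0.0, -1.0]
grip_width: 0.677
grip_force: 24.7
```

Request:
apply_moves --dp '[[0.001,0,0.002],[0,0,0.001],[0,0,0.001],[0,0,0.001],[0,0,0.001],[0,0,0],[0,0,0]]' --twist '[[0,0,0],[0,0,0],[0,0,0],[0,0,0],[0,0,0],[0,0,0],[0,0,0]]' --fingers '[1,1,1,1,1,1,1]'

```text
time: 29.95
position: [0.5199, -0.3236, 0.0131]
tool_rot: [-2.25, -2.192, 0.001]
ft_force: [-2.2, 0.7, 4.9]
grip_width: 0.681
grip_force: 25.1
```

Contact at 5 N. Release and rise.

Request:
apply_moves --dp '[[0,0,0],[0,0,0],[0,0,0],[0,0,0],[0,0,-0.02],[0,0,-0.04],[0,0,-0.04],[0,0,-0.04],[0,0,0],[0,0,0]]' --twist '[[0,0,0],[0,0,0],[0,0,0],[0,0,0],[0,0,0],[0,0,0],[0,0,0],[0,0,0],[0,0,0],[0,0,0]]' --fingers '[0,0,0,0,0,0,0,0,0,0]'

```text
time: 30.95
position: [0.5205, -0.3239, 0.1536]
tool_rot: [2.248, 2.191, 0.0]
ft_force: [-0.4, -0.1, -1.1]
grip_width: 1.0
grip_force: 0.0
```

```bash
python3 plan.py .636 .127 .15 29
```

```text
dp [0.4538 0.1037 0.0031] twist z 1.039
tilt fix rotvec [2.6000e-03 4.0000e-04 1.0386e+00] dp if turned first [ 0.3196 -0.3384  0.0036]
t 30.95 p [ 0.5205 -0.3239  0.1536] yaw 88.51 w 1.0 gf 0.0 f [-0.37 -0.1  -1.12]
```

Request:
apply_moves --dp '[[0.03,0.007,0],[0.048,0.011,0],[0.048,0.011,0],[0.048,0.011,0],[0.048,0.011,0],[0.048,0.011,0],[0.048,0.011,0],[0.048,0.011,0],[0.048,0.011,0],[0.04,0.009,0]]' --twist '[[0,0,0],[0,0,0],[0,0,0],[0,0,0],[0,0,0],[0,0,0],[0,0,0],[0,0,0],[0,0,0],[0,0,0]]' --fingers '[0,0,0,0,0,0,0,0,0,0]'

```text
time: 31.95
position: [0.6346, 0.1306, 0.1503]
tool_rot: [-2.246, -2.193, 0.003]
ft_force: [0.4, 0.7, -0.9]
grip_width: 1.0
grip_force: 0.0
```

Request:
apply_moves --dp '[[0,0,0],[0,0,0],[0,0,0],[0,0,0],[0,0,0],[0,0,0],[0,0,0],[0,0,0],[0,0,0],[0,0,0]]' --twist '[[0,0,0.13],[0,0,0.13],[0,0,0.13],[0,0,0.13],[0,0,0.13],[0,0,0.13],[0,0,0.13],[0,0,0.129],[0,0,0],[0,0,0]]' --fingers '[0,0,0,0,0,0,0,0,0,0]'

```text
time: 32.95
position: [0.6349, 0.1275, 0.1509]
tool_rot: [-3.04, -0.791, 0.004]
ft_force: [0.2, 1.0, 0.3]
grip_width: 1.002
grip_force: 0.0
```

```bash
python3 plan.py .636 .127 .005 29; python3 - <<'E'
from h import *
im=get_image("top")[:,:,::-1]; sc=get_image("scene")[:,:,::-1]
cv2.imwrite("pics/c5.png",np.hstack([crop(im,390,190,100,140,4),crop(sc,290,190,100,140,4)]))
E
```

```text
dp [0.0011 0.0011 0.1459] twist z 0.003
tilt fix rotvec [-0.0007  0.0024  0.003 ] dp if turned first [0.0007 0.001  0.1459]
t 32.95 p [0.6349 0.1275 0.1509] yaw 29.17 w 1.002 gf 0.0 f [0.17 0.96 0.3 ]
```

View pics/c5.png

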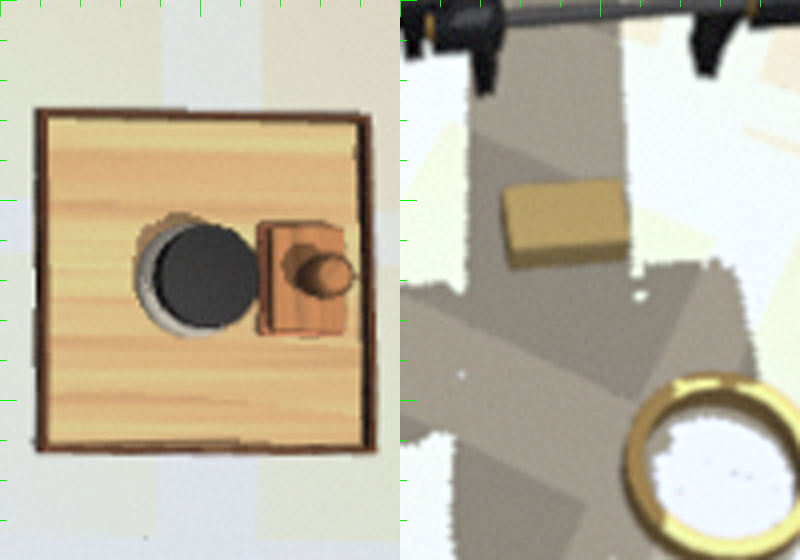

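In the square tray the pot (cap at crop (207,276), base left edge x≈137) stands beside the stamp with free floor to its left, x 47–137. The bar lies square below the open fingers. Grip the bar.

Request:
apply_moves --dp '[[0.001,0.001,0.04],[0,0,0.04],[0,0,0.04],[0,0,0.018],[0,0,0.006],[0,0,0],[0,0,0],[0,0,0],[0,0,0],[0,0,0]]' --twist '[[0,0,0],[0,0,0],[0,0,0],[0,0,0],[0,0,0],[0,0,0],[0,0,0],[0,0,0],[0,0,0],[0,0,0]]' --fingers '[0,0,0,0,0,0,1,1,1,1]' --newtons 20

```text
time: 34.05
position: [0.6376, 0.1273, 0.0095]
tool_rot: [3.041, 0.786, 0.002]
ft_force: [0.6, -0.2, 0.6]
grip_width: 0.719
grip_force: 0.4
```

Request:
apply_moves --dp '[[0,0,0],[0,0,0],[0,0,0],[0,0,-0.02],[0,0,-0.04],[0,0,-0.04],[0,0,-0.02],[0,0,0],[0,0,0]]' --twist '[[0,0,0],[0,0,0],[0,0,0],[0,0,0],[0,0,0],[0,0,0],[0,0,0],[0,0,0],[0,0,0]]' --fingers '[1,1,1,1,1,1,1,1,1]'

```text
time: 34.95
position: [0.6366, 0.1269, 0.1277]
tool_rot: [3.041, 0.786, -0.001]
ft_force: [0.6, -0.1, -0.9]
grip_width: 0.687
grip_force: 20.0
```

```bash
python3 plan.py .5205 -.2695 .128 88.5;python3 - <<'E'
from h import *
p=np.array([(103,187),(222,180),(230,243),(112,252)])/4-.375+[290,190]
w=px2w("scene",p,np.full(4,.026));print(w.round(4),w.mean(0))
E
```

```text
dp [-0.2936  0.2906 -0.    ] twist z -1.039
tilt fix rotvec [-4.0000e-04  9.0000e-04 -1.0389e+00] dp if turned first [-3.993e-01 -1.057e-01 -3.000e-04]
t 34.95 p [0.6366 0.1269 0.1277] yaw 28.97 w 0.687 gf 19.999921023845673 f [ 0.64 -0.07 -0.89]
[[0.6339 0.0923 0.026 ]
 [0.6066 0.1445 0.026 ]
 [0.6383 0.1598 0.026 ]
 [0.6658 0.1095 0.026 ]] [0.63618261 0.12650327 0.026     ]
```

Request:
apply_moves --dp '[[-0.016,0.016,0],[-0.032,0.032,0],[-0.032,0.032,0],[-0.032,0.032,0],[-0.032,0.032,0],[-0.032,0.032,0],[-0.032,0.032,0],[-0.032,0.031,0],[-0.032,0.031,0],[-0.021,0.02,0]]' --twist '[[0,0,0],[0,0,0],[0,0,0],[0,0,0],[0,0,0],[0,0,0],[0,0,0],[0,0,0],[0,0,0],[0,0,0]]' --fingers '[1,1,1,1,1,1,1,1,1,1]'

```text
time: 35.95
position: [0.5177, -0.2722, 0.1258]
tool_rot: [-3.042, -0.779, 0.007]
ft_force: [-0.5, -0.5, -1.0]
grip_width: 0.688
grip_force: 20.0
```

Request:
apply_moves --dp '[[0,0,0],[0,0,0],[0,0,0],[0,0,0],[0,0,0],[0,0,0],[0,0,0],[0,0,0],[0,0,0],[0,0,0]]' --twist '[[0,0,-0.13],[0,0,-0.13],[0,0,-0.13],[0,0,-0.13],[0,0,-0.13],[0,0,-0.13],[0,0,-0.13],[0,0,-0.129],[0,0,0],[0,0,0]]' --fingers '[1,1,1,1,1,1,1,1,1,1]'

```text
time: 36.95
position: [0.5202, -0.2681, 0.1268]
tool_rot: [-2.252, -2.187, 0.001]
ft_force: [-0.1, -0.6, -0.2]
grip_width: 0.685
grip_force: 20.0
```

```bash
python3 plan.py .5205 -.2695 .013 88.5
```

```text
dp [-0.0015  0.0006  0.1138] twist z -0.003
tilt fix rotvec [-0.0025 -0.0014 -0.003 ] dp if turned first [-0.0014  0.0003  0.1138]
t 36.95 p [ 0.5202 -0.2681  0.1268] yaw 88.33 w 0.685 gf 19.99985933303833 f [-0.06 -0.58 -0.23]
```

Request:
apply_moves --dp '[[0,0,0.03],[0,0,0.035],[0,0,0.015],[0,0,0],[0,0,0]]' --twist '[[0,0,0],[0,0,0],[0,0,0],[0,0,0],[0,0,0]]' --fingers '[1,1,1,1,1]'

```text
time: 37.45
position: [0.5217, -0.2685, 0.0491]
tool_rot: [2.25, 2.191, 0.0]
ft_force: [0.1, 0.2, 0.2]
grip_width: 0.685
grip_force: 20.0
```

```bash
python3 plan.py .5205 -.2695 .013 88.5; python3 - <<'E'
from h import *
im=get_image("top")[:,:,::-1]; sc=get_image("scene")[:,:,::-1]
cv2.imwrite("pics/c6.png",np.hstack([crop(im,390,190,100,120,4),crop(sc,110,80,100,120,4)]))
E
```

```text
dp [-0.001  -0.0012  0.0361] twist z -0.0
tilt fix rotvec [ 0.0005  0.0001 -0.0004] dp if turned first [-0.001  -0.0012  0.0361]
t 37.45 p [ 0.5217 -0.2685  0.0491] yaw 88.48 w 0.685 gf 19.999966621398926 f [0.09 0.25 0.22]
```

View pics/c6.png

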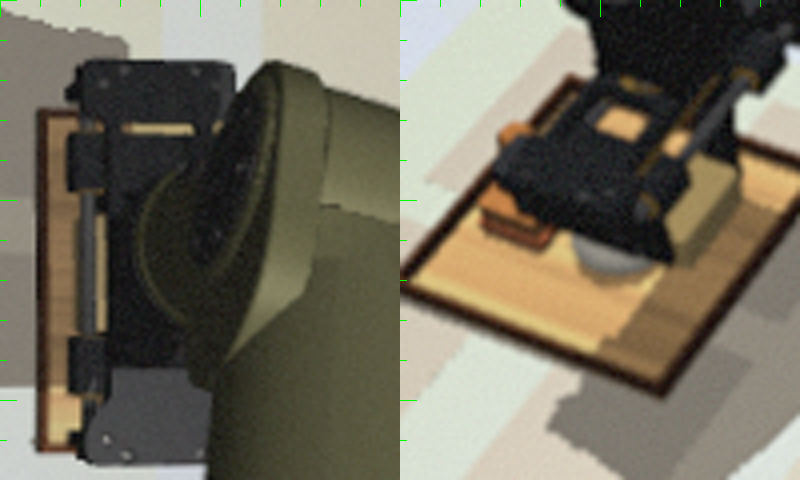

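The bar hangs level beside the pot, inside the walls. Lower it in small steps.

Request:
apply_moves --dp '[[-0.001,0,0.015],[0,0,0.012],[0,0,0.005],[0,0,0.001],[0,0,0.001],[0,0,0.001],[0,0,0],[0,0,0]]' --twist '[[0,0,0],[0,0,0],[0,0,0],[0,0,0],[0,0,0],[0,0,0],[0,0,0],[0,0,0]]' --fingers '[1,1,1,1,1,1,1,1]'

```text
time: 38.35
position: [0.5214, -0.2695, 0.0138]
tool_rot: [2.25, 2.192, 0.0]
ft_force: [-0.5, -0.7, -0.5]
grip_width: 0.688
grip_force: 20.0
```

Request:
apply_moves --dp '[[0,0,0.001],[0,0,0.001],[0,0,0],[0,0,0]]' --twist '[[0,0,0],[0,0,0],[0,0,0],[0,0,0]]' --fingers '[1,1,1,1]'

```text
time: 38.75
position: [0.5215, -0.2696, 0.0133]
tool_rot: [2.25, 2.192, -0.001]
ft_force: [-3.8, 1.0, 9.6]
grip_width: 0.686
grip_force: 20.0
```

Contact at 10 N. Release, rise, and swing clear for a final look.

Request:
apply_moves --dp '[[0,0,0],[0,0,0],[0,0,0],[0,0,0],[0,0,-0.02],[0,0,-0.04],[0,0,-0.04],[0,0,-0.04],[0,0,-0.02],[0,0,0]]' --twist '[[0,0,0],[0,0,0],[0,0,0],[0,0,0],[0,0,0],[0,0,0],[0,0,0],[0,0,0],[0,0,0],[0,0,0]]' --fingers '[0,0,0,0,0,0,0,0,0,0]'

```text
time: 39.75
position: [0.5234, -0.2703, 0.1754]
tool_rot: [2.245, 2.188, 0.003]
ft_force: [-0.4, 0.0, 0.3]
grip_width: 0.996
grip_force: 0.0
```

Request:
apply_moves --dp '[[0.03,0,0],[0.045,0,0],[0.045,0,0],[0.045,0,0],[0.045,0,0],[0.03,0,0],[0,0,0],[0,0,0]]' --twist '[[0,0,0],[0,0,0],[0,0,0],[0,0,0],[0,0,0],[0,0,0],[0,0,0],[0,0,0]]' --fingers '[0,0,0,0,0,0,0,0]'

```text
time: 40.55
position: [0.5268, -0.0291, 0.1704]
tool_rot: [-2.247, -2.194, 0.002]
ft_force: [0.1, -1.1, 0.0]
grip_width: 0.999
grip_force: 0.0
```

```bash
python3 plan.py; python3 - <<'E'
from h import *
im=get_image("top")[:,:,::-1]; sc=get_image("scene")[:,:,::-1]
a=np.hstack([crop(im,390,190,100,70*2,4),crop(im,90,190,100,140,4)])
cv2.imwrite("pics/c7.png",a)
cv2.imwrite("pics/s7.png",cv2.convertScaleAbs(cv2.resize(sc,(784,588),interpolation=cv2.INTER_CUBIC),alpha=1.5))
E
```

```text
t 40.55 p [ 0.5268 -0.0291  0.1704] yaw 88.62 w 0.999 gf 0.0 f [ 0.08 -1.13  0.04]
```

View pics/c7.png

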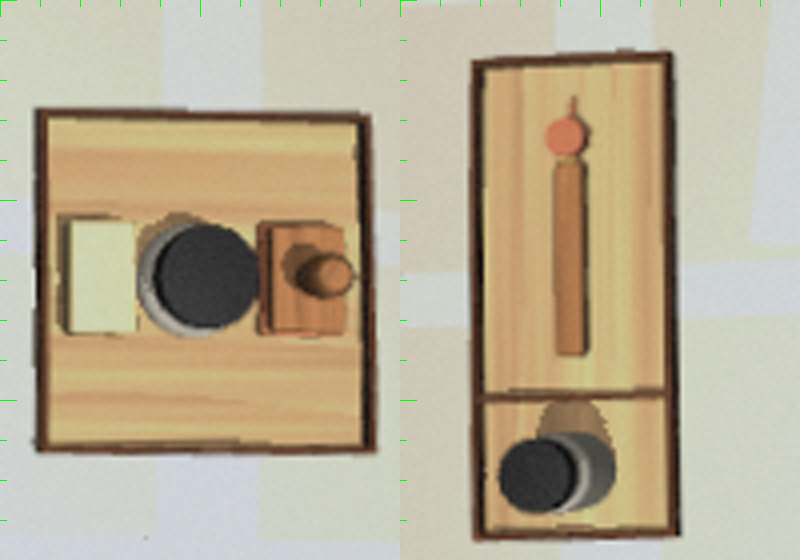

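View pics/s7.png

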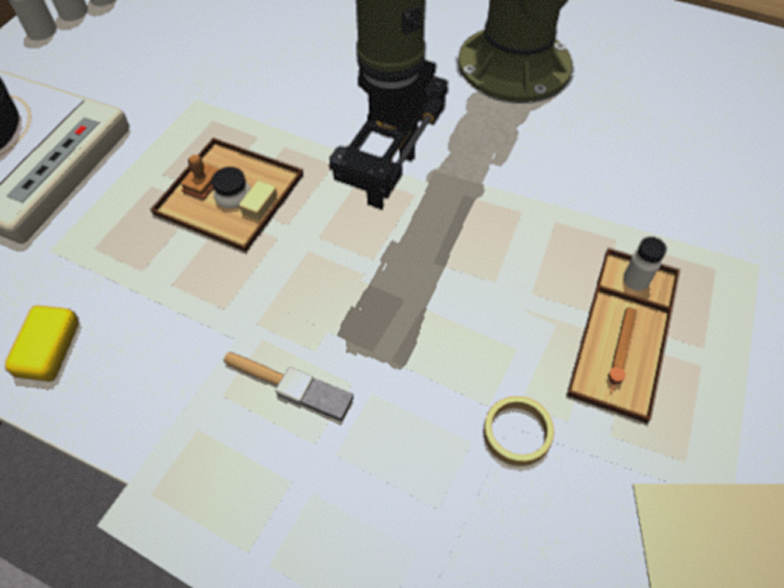

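Everything stands flat in its compartment with gaps all round. In the left crop the bar spans x 57–137, then come the pot and the stamp. In the right crop the pen is at (570,250) and the jar base at about (580,465). The brush and tape are unmoved. I'll hand in.

```bash
python3 -c "
from bench import ctrl
print(ctrl.close_job())"
```

```text
the job is handed in; nothing more can be done
None
```

Both kits are made up in the order asked and handed in at about 41 s; the last pictures show all five things upright on their tray floors and the brush and tape roll where they were.

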